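# Fit the removable latch handle to a sample chamber and hold its shutter open

### The job

Put the loose latch handle fully home on the square spindle of the sample chamber's shutter, and then, without turning it, tug the shutter sideways by the handle to feel whether it slides or its latch is caught. If it is caught, turn the handle clockwise to its stop to draw the bolt. Slide the shutter fully open by the handle so that the vial in the well is uncovered, and finish holding it open with the handle still gripped and still home on the spindle, since the shutter's spring pulls it shut; do not force the latch and do not push the other things about.

Things in the scene. Friction and masses are not known exactly. Their poses are not given: they have to be found in the camera images.
- handle: Removable latch handle, loose, upright on the worktop at the start, 52 mm high, 90 g. Steel hub 28 x 28 mm with a square blind bore from below, 11.8 wide, 17 deep, sides parallel to x and y: it fits in any of four positions a quarter turn apart. Origin: centre of the underside (the bore's mouth), z up. Round collar, diameter 38, from 18 to 22 above the underside.
- wing (a point): Centre of the handle's flat black wing, the part to grip, 37 mm above the handle's underside; the wing is 64 mm long (handle's x), 14 thick (its y) and reaches from 22 to 52 mm above the underside. Keep the fingertips above the collar. Beyond the handle to the right stands a tall instrument stack and to the left a monitor: carry the handle between them.
- chamber: Sample chamber, a low instrument fixed on the worktop, 164 mm (its x) x 264 (its y): white base, aluminium deck 64 high, two dark guide rails along its y, tops 82 high, shutter between them; vial well of diameter 23 in the deck under the shutter at its x = 0, y = -82; keypad at its +y end. Origin: centre of its underside, z up.
- spindle_foot (a point): Centre of the lock case's top face (87 x 46 mm) on the shutter, 87.5 mm above the worktop: the handle's underside rests here when home. Axes as the chamber's; moves with the shutter. From it rises the square steel spindle, 10 x 10 mm, 16 high, the last 4 mm tapering to 6; at rest its sides are parallel to x and y.
- shutter (a joint): How far the shutter has slid, m: 0 shut, 0.06 fully open at its stop. It slides along the chamber's own +y, towards the keypad; a spring pulls it shut with 3 N (shut) to 6 N (open). If the latch is caught it gives 4 to 6 mm and stops. Whether the bolt, out of sight in the lock case, is caught in the rail differs from start to start; only a tug tells.
- spindle (a joint): Turn of the spindle, rad: 0 at rest, positive clockwise from above, stops at -1 and +1, light centring spring (0.12 N m/rad). Clockwise to the stop draws the bolt, which then stays drawn; anticlockwise shoots it out. The drive has lost motion: the spindle rests at 0 whether the bolt is out or drawn. Ease the pull before turning.
- media_bottle: Bystander, leave alone: an upright clear bottle with a flat screw cap, diameter 56, 102 high. Origin: centre of its underside.
- small_bottle: Bystander, leave alone: a smaller upright clear bottle with a flat screw cap, diameter 44, 80 high. Origin: centre of its underside.
- tube: Bystander, leave alone: a 50 mL screw-cap tube lying down, 112 long, 35 thick. Origin: centre of its underside.
- carton: Bystander, leave alone: a small printed carton lying flat, 51 x 101 x 35 high. Origin: centre of its underside.
- timer: Bystander, leave alone: a bench timer standing on edge, 33 x 62 x 62 high. Origin: centre of its underside.
There are look-alikes about, which are no part of the job. Leave any green or purple look-alike of the handle alone.

How it is judged (in metres and radians):
On the way, in this order (a step that is already met when the one before it is completed fails the run):
1. the handle is fully home on the spindle with the shutter still shut (horizontal distance between handle and spindle_foot below 0.004 m and z of handle in the frame of spindle_foot between -0.004 and 0.004 m and angle between handle's own z axis and vertical below 0.12 rad and value of joint shutter below 0.0015 m), for 0.2 s.
2. the shutter is tugged by the seated handle, not turned: it gives at least 2.5 mm (horizontal distance between handle and spindle_foot below 0.004 m and z of handle in the frame of spindle_foot between -0.004 and 0.004 m and angle between handle's own z axis and vertical below 0.12 rad and value of joint shutter above 0.0025 m and value of joint spindle between -0.25 and 0.25 rad and contact force between the fingers and handle above 2 N), for 0.05 s.
At the end, for the whole second after the job is handed in: The shutter is open to within 6 mm of its full 60 mm and still (under 10 mm/s), and the handle is gripped by the fingers (over 2 N) and home on the spindle: within 4 mm in height and sideways, within 0.12 rad of upright (value of joint shutter above 0.054 m and velocity of joint shutter between -0.01 and 0.01 m/s and contact force between the fingers and handle above 2 N and horizontal distance between handle and spindle_foot below 0.004 m and z of handle in the frame of spindle_foot between -0.004 and 0.004 m and angle between handle's own z axis and vertical below 0.12 rad); the arm keeps its last pose, push and grip.
It fails at once if the latch is forced: over 90 N between the handle and the chamber (contact force between handle and chamber above 90 N).
It fails at once if a bystander is pushed about (over 30 mm) (distance of any of media_bottle, small_bottle, tube, carton, timer from where it was at the start of the episode above 0.03 m).
It also fails if it takes over 51 s, if anything falls off the work surface, if the arm or the gripper's body presses on something with over 40 N, if the wrist force passes 120 N, or if a joint passes its speed limit or range.

### The arm

A 6-joint arm with a two-finger parallel gripper is mounted at the origin on the work surface; the furniture and walls round the work are solid. World frame = base frame: x ahead of the robot, y to its left, z up, the work surface at z = 0. Lengths are in mm, angles in rad, forces in N, time in s.
With the tool pointing down it reaches from about 300 to 775 mm from the base axis. Payload 14.6 kg.
Tool frame: the origin (TCP) lies midway between the tips of the shut fingers; the grasp point (between the pads) lies 19 mm behind it; z points along the fingers, y is the line along which they close (so a half turn about z gives the same grasp; the last joint's range is limited). The gripper opens to 94 mm and grips with 3 to 60 N. Pads are 16 mm wide; open, the fingers measure 119 mm over their backs; the gripper's body (75 mm by 177 mm) begins 78 mm behind the grasp point.
Start: joints at [-1.38, 0.3, 1.521, -0, 1.321, -0.067], TCP at [140.218, -531.816, 205.446] pointing down, gripper open.
Joint ranges: [-3.03, 3.03], [-0.79, 2.21], [0.23, 2.52], [-1.04, 4.18], [0, 3.07], [-2.55, 2.55]. Speed limits (rad/s): [2.22, 2.22, 2.57, 3.14, 3.14, 3.14].

### API

Orientations are given as [roll, pitch, yaw] about the fixed x, y, z axes, in that order (R = Rz(yaw) Ry(pitch) Rx(roll)).
In Python, from cell import manip, camera gives the robot as it stands.
- The arm moves only by the tool move_arm, never from a script. Its arguments are lists of equal length, an entry for each row: "dp": the shift along the world's x, y, z in mm, a list of three; "rotation": the turn, a rotation vector about the world's x, y, z in rad, a list of three; "hand": the opening, from 0 (shut) to 1 (fully open). A call has 1 to 10 rows; each row shifts and turns the commanded pose from where the row before left it; what a row does not reach is not made up. A row lasts 1/8 s, in which the tool goes at most 62.5 mm and 10.7 degrees, less where a joint would pass 70% of its speed; a pose out of reach is approached as far as the arm can. A call with a gripper value outside its range is refused whole. The fingers move at their own pace and stop on an object; "newtons" is the grip in N (left out, the last holds). Time passes only in rows, so rows that do not move let the fingers close. It gives the time, the measured TCP pose, the force, the opening and the grip force at its end, in the units of the state.
- manip.read_state(): the state, without advancing time (a new reading comes with each control period).
- camera(name): name is "scene" or "side" or "wrist"; returns a dict with "image" (480x640x3 uint8, red, green, blue), "fx", "fy", "cx", "cy" (pixels), "R" (3x3) and "t" (3): a world point X has camera coordinates R X + t; the wrist camera has in their place "mount" (4x4, takes a point from camera to tool coordinates, whose origin is the TCP and whose axes are the flange's). Camera axes: x right, y down, z forward; pixel columns grow to the right and rows downward; lengths in mm; the calibration is good to about 2 mm. A picture is of the moment at which its call begins: read the wrist's pose just before it. There is no depth.
- manip.sign_off(): hands the job in; it is judged then, once.
The state is a dict: "clock": time; "joints": joint angles; "qd": joint speeds; "effort": joint torques, N m; "eef_pos": TCP position; "eef_rot": TCP orientation; "wrist_force": force on the tool from outside, world axes, zero at the start; "moment": the same for the moment, N m; "finger_gap": finger opening in mm; "finger_force": force on a finger pad.
Only numpy, scipy, OpenCV 4.12 (cv2) and the standard library are available. Lean on these libraries where they do the work, as an engineer would, in place of code of your own. Each camera call takes 0.05 s, during which the arm holds its last target. There are 200 camera calls.

## Working session

There is one attempt and no reset: what is moved stays moved. The work goes in short steps, Python scripts to look and compute and a tool call to move; the robot and the scene stay as the last step left them, time stands still between calls to the robot, and variables do not carry over. Pictures are saved under pics/ and viewed, at most 10 in all, crops included, and the job is handed in when it is done.

Besides the shell and the picture viewer there is one more tool, called after "Emit:" as name(argument=value, ...) on one line, values as JSON. move_arm: Moves the arm, as the interface text tells. Its arguments: {"type":"object","properties":{"dp":{"type":"array","items":{"type":"array","items":{"type":"number"}}},"rotation":{"type":"array","items":{"type":"array","items":{"type":"number"}}},"hand":{"type":"array","items":{"type":"number"}},"newtons":{"type":"number"}},"required":["dp","rotation","hand"]}

```bash
mkdir -p pics
cat > h.py <<'E'
import numpy as np, cv2
from cell import manip, camera
from scipy.spatial.transform import Rotation as Ro
def snap(n,f):
    s=manip.read_state(); c=camera(n); cv2.imwrite('pics/'+f,c['image'][:,:,::-1])
    if n=='wrist':
        M=np.array(c['mount']); Rt=Ro.from_euler('xyz',s['eef_rot']).as_matrix(); p=np.array(s['eef_pos'])
        W=np.eye(4); W[:3,:3]=Rt; W[:3,3]=p; W=W@M
        c['R']=W[:3,:3].T; c['t']=-c['R']@W[:3,3]
    return c
def ray(c,u,v):
    R=np.array(c['R']); o=-R.T@np.array(c['t']); d=R.T@np.array([(u-c['cx'])/c['fx'],(v-c['cy'])/c['fy'],1]); return o,d
def plane(c,u,v,z):
    o,d=ray(c,u,v); return o+d*(z-o[2])/d[2]
def tri(c1,a,c2,b):
    o1,d1=ray(c1,*a);o2,d2=ray(c2,*b)
    s=np.linalg.lstsq(np.c_[d1,-d2],o2-o1,rcond=None)[0]
    p,q=o1+d1*s[0],o2+d2*s[1]; return (p+q)/2,np.linalg.norm(p-q)
def proj(c,X):
    p=np.array(c['R'])@np.array(X)+np.array(c['t']); return c['fx']*p[0]/p[2]+c['cx'],c['fy']*p[1]/p[2]+c['cy']
E
python3 - <<'E'
from h import *
import pickle
d={n:snap(n,n+'0.png') for n in('scene','side','wrist')}
pickle.dump(d,open('d0.pkl','wb'))
print(manip.read_state()); 
for n in d: print(n, ray(d[n],320,240))
E
```

```text
{'clock': 0.15, 'joints': array([-1.37959982e+00,  3.00336076e-01,  1.52143074e+00,  1.25339666e-05,
        1.32067875e+00, -6.66297669e-02]), 'qd': array([ 0.00104913, -0.0016146 , -0.0022974 , -0.00031052, -0.00062305,
        0.00142364]), 'effort': array([ 1.85203048e-04, -5.31962013e+01, -3.52820778e+01,  7.07976613e-02,
        2.36153119e-02, -5.15529337e-05]), 'eef_pos': array([ 140.1865914 , -531.63593584,  205.02399196]), 'eef_rot': array([-3.14074244e+00, -6.89018521e-05,  2.57823139e-01]), 'wrist_force': array([-0.49734133,  0.09301454, -0.13847392]), 'moment': array([-0.0112933 , -0.00131202, -0.02581564]), 'finger_force': 0.0, 'finger_gap': 93.74293329223462}
scene (array([1495.70480944,  163.11905617,  528.99424658]), array([-0.90436971, -0.09389946, -0.41647964]))
side (array([1095.00361404,  538.73956929,  949.42376123]), array([-0.51766718, -0.4197004 , -0.74579119]))
wrist (array([ 215.68130087, -510.58137467,  384.68874598]), array([-0.26883757, -0.07178265, -0.96056836]))
```

View pics/scene0.png

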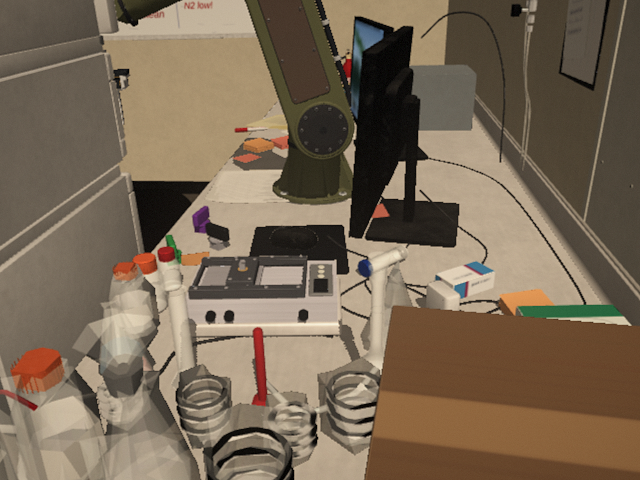

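View pics/side0.png

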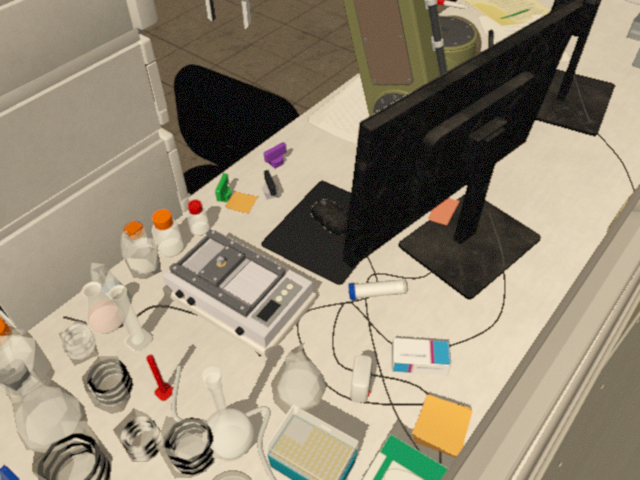

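The scene view shows the black handle at about (216,233), the purple look-alike at (202,218), the chamber around (265,290) and the spindle near (242,265). In the side view the handle is at about (270,183) and the spindle at about (221,262). Next I'll enlarge both regions.

Run:
```python
from h import *
import pickle
d=pickle.load(open('d0.pkl','rb'))
s=d['side']['image'][:,:,::-1]; c=d['scene']['image'][:,:,::-1]
a=cv2.resize(s[140:340,150:350],(600,600),interpolation=cv2.INTER_CUBIC)
cv2.imwrite('pics/c1.png',a)
b=cv2.resize(c[200:350,160:360],(800,600),interpolation=cv2.INTER_CUBIC)
cv2.imwrite('pics/c2.png',b)
for h in ((270,183),(216,233)): pass
print('handle',tri(d['side'],(270,183),d['scene'],(217,233)))
print('spindle',tri(d['side'],(221,260),d['scene'],(242,263)))
```

```text
handle (array([ 394.25619187, -177.63369   ,   33.7022921 ]), np.float64(0.28349714806090276))
spindle (array([661.67966973, -56.25366463,  98.49007826]), np.float64(2.2221574222612577))
```

View pics/c1.png

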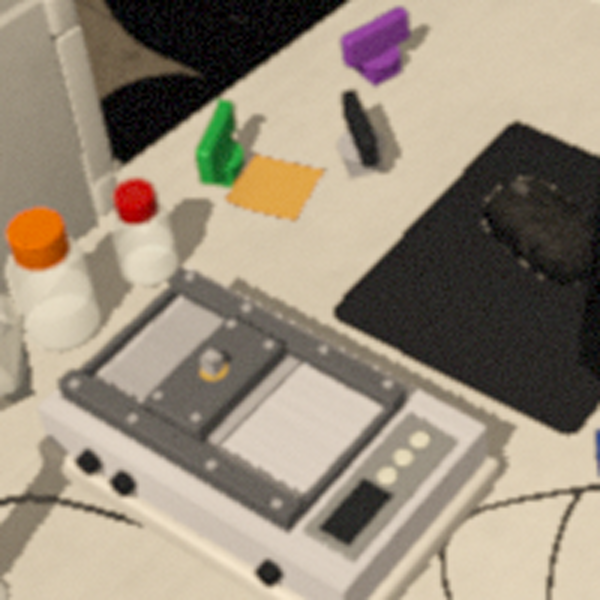

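View pics/c2.png

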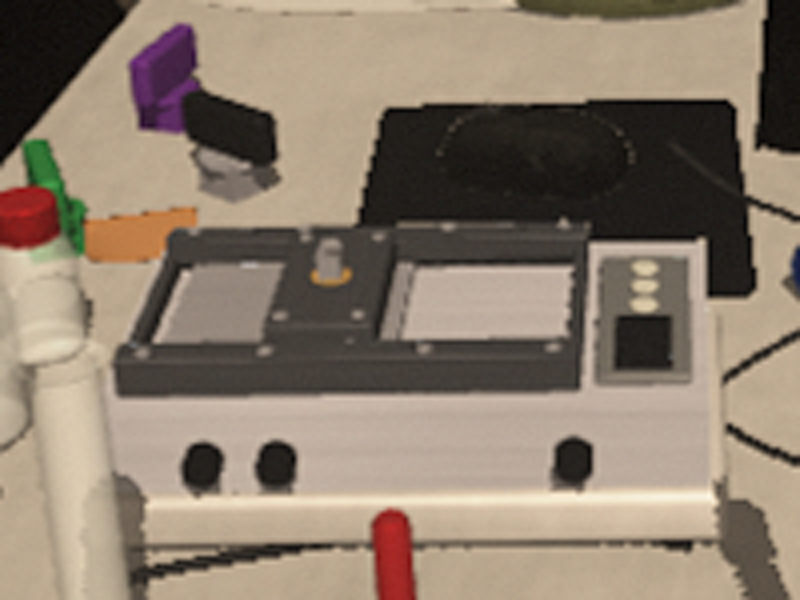

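The crops show the wing's top edge running (350,92)→(375,160) in c1 and the rail screws along the chamber. Image right in the scene view is world +y, which is the keypad end.

Run:
```python
from h import *
import pickle
d=pickle.load(open('d0.pkl','rb'))
S=lambda u,v,z:plane(d['side'],150+u/3,140+v/3,z).round(1)
C=lambda u,v,z:plane(d['scene'],160+u/4,200+v/4,z).round(1)
print('wing side',S(349,92,52),S(372,160,52)); print('wing scene',C(187,92,52),C(275,128,52))
print('rail near side screws',S(72,383,82),S(132,418,82),S(211,464,82),S(277,503,82))
print('rail far',S(189,276,82),S(247,308,82),S(323,350,82),S(389,384,82))
print('scene near',C(142,352,82),C(265,350,82),C(424,348,82),C(553,347,82))
print('spindle top',S(210,352,103.5),C(330,240,103.5),' foot',S(213,370,87.5),C(331,278,87.5))
print('white corner bottom left',plane(d['side'],185,212,0),plane(d['side'],155,60,300))
print('redcap',S(137,200,80),'orange',S(38,240,102),'green',S(225,110,52),'purple',S(380,30,52))
print('monitor low',plane(d['side'],350,255,130),plane(d['side'],350,140,300))
```

```text
wing side [ 382.5 -198.    52. ] [ 427.8 -133.5   52. ]
wing scene [ 382.1 -202.3   52. ] [ 428.5 -141.4   52. ]
rail near side screws [ 724.1 -123.2   82. ] [719.4 -72.2  82. ] [713.4  -7.8  82. ] [708.8  44.2  82. ]
rail far [ 611.8 -131.9   82. ] [607.8 -80.9  82. ] [602.8 -16.7  82. ] [597.2  35.6  82. ]
scene near [ 720.7 -122.3   82. ] [716.2 -72.4  82. ] [710.9  -8.   82. ] [707.   44.2  82. ]
spindle top [661.2 -57.6 103.5] [658.9 -56.5 103.5]  foot [662.4 -56.6  87.5] [663.  -56.5  87.5]
white corner bottom left [ 562.77871963 -290.53706124    0.        ] [ 468.71987973 -408.69651034  300.        ]
redcap [ 582.7 -214.8   80. ] orange [ 663.7 -219.9  102. ] green [ 457.  -258.2   52. ] purple [ 312.1 -228.8   52. ]
monitor low [520.45583061 143.80003534 130.        ] [427.49547162  66.20624791 300.        ]
```

Emit:
move_arm(dp=[[35,50,0],[35,50,0],[35,50,0],[35,50,0],[35,50,0],[35,50,0],[20,40,0],[0,0,0]], rotation=[[0,0,0],[0,0,0],[0,0,0],[0,0,0],[0,0,0],[0,0,0],[0,0,0],[0,0,0]], hand=[1,1,1,1,1,1,1,1])

```text
clock: 1.15
eef_pos: [371.0, -189.8, 205.4]
eef_rot: [-3.141, -0.0, 0.262]
wrist_force: [0.3, -0.5, -0.0]
finger_gap: 93.8
finger_force: 0.0
```

Run:
```python
from h import *
import pickle
c=snap('wrist','w1.png'); pickle.dump(c,open('w1.pkl','wb'))
print(c['fx'],ray(c,320,240),proj(c,(400,-172,52)))
```

```text
391.91293058785214 (array([ 446.38146745, -168.38002706,  385.15530893]), array([-0.26837588, -0.07368276, -0.96055359])) (np.float64(309.3501110843514), np.float64(182.61962662794556))
```

View pics/w1.png

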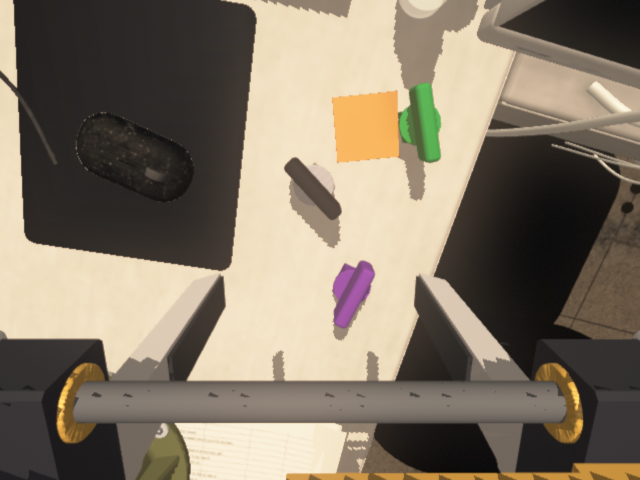

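The handle's black wing shows clearly at (312,188), running from about (288,162) to (337,215). Green (428,120) and purple (354,295) are well clear of it.

```bash
cat >> h.py <<'E'
def wing(c,z,box,thr=80):
    g=c['image'].max(2); x0,y0,x1,y1=box; m=(g[y0:y1,x0:x1]<thr).astype('uint8')
    n,l,st,ce=cv2.connectedComponentsWithStats(m); k=1+np.argmax(st[1:,4])
    ct=cv2.findContours((l==k).astype('uint8'),0,1)[0][0][:,0,:]+[x0,y0]
    P=np.array([plane(c,u,v,z)[:2] for u,v in ct],'float32'); r=cv2.minAreaRect(P); b=cv2.boxPoints(r)
    e=max((b[1]-b[0],b[2]-b[1]),key=np.linalg.norm); return r, np.arctan2(e[1],e[0])
E
python3 - <<'E'
from h import *
import pickle
c=pickle.load(open('w1.pkl','rb'))
for t in (70,90): print(wing(c,52,(275,145,350,230),t))
print(c['image'][188,312],c['image'][205,335],c['image'][185,325])
E
```

```text
Traceback (most recent call last):
  File "h.py", line 23, in wing
    n,l,st,ce=cv2.connectedComponentsWithStats(m); k=1+np.argmax(st[1:,4])
                                                       ~~~~~~~~~^^^^^^^^^^
ValueError: attempt to get argmax of an empty sequence
```

Run:
```python
from h import *
import pickle
c=pickle.load(open('w1.pkl','rb'))
im=c['image']; print([tuple(im[v,u]) for u,v in((312,188),(300,172),(330,207),(322,178),(328,228),(270,190))])
for t in (85,95,105): print(t,wing(c,52,(275,145,350,222),t))
```

```text
[(np.uint8(90), np.uint8(77), np.uint8(68)), (np.uint8(91), np.uint8(78), np.uint8(69)), (np.uint8(89), np.uint8(76), np.uint8(67)), (np.uint8(220), np.uint8(198), np.uint8(183)), (np.uint8(157), np.uint8(138), np.uint8(119)), (np.uint8(242), np.uint8(225), np.uint8(196))]
85 (((394.3614196777344, -167.51983642578125), (31.274520874023438, 1.8071141242980957), 57.41522216796875), np.float32(1.0020856))
95 (((395.48101806640625, -176.78524780273438), (61.259132385253906, 14.381306648254395), 57.65644454956055), np.float32(1.0062947))
105 (((395.43267822265625, -176.9966278076172), (61.864418029785156, 15.081972122192383), 57.90275573730469), np.float32(1.010594))
```

Emit:
move_arm(dp=[[6,3,-22],[6,3,-22],[6,3,-22],[6.5,4,-22],[0,0,0],[0,0,0]], rotation=[[0,0,0.187],[0,0,0.187],[0,0,0.187],[0,0,0.187],[0,0,0],[0,0,0]], hand=[0.7,0.7,0.7,0.7,0.7,0.7], newtons=50)

```text
clock: 1.95
eef_pos: [394.6, -179.7, 118.2]
eef_rot: [3.141, 0.0, 1.001]
wrist_force: [-0.3, 0.4, 0.6]
finger_gap: 65.5
finger_force: 0.0
```

Run:
```python
from h import *
import pickle
c=snap('wrist','w2.png'); pickle.dump(c,open('w2.pkl','wb'))
u,v=map(int,proj(c,(395.5,-177,52))); print(u,v,c['image'][v,u])
for t in (95,105): print(t,wing(c,52,(u-70,v-90,u+70,min(480,v+90)),t))
print(manip.read_state())
```

```text
319 247 [67 60 52]
95 (((395.6387939453125, -173.93496704101562), (65.587890625, 13.26438045501709), 57.66580581665039), np.float32(1.0064582))
105 (((393.916015625, -172.84475708007812), (65.59527587890625, 17.341815948486328), 57.66582489013672), np.float32(1.0064585))
{'clock': 2.0, 'joints': array([-5.11405696e-01,  1.41592846e-01,  1.93384647e+00, -7.31717361e-05,
        1.06489228e+00,  5.79036366e-02]), 'qd': array([ 0.00482755, -0.00485937,  0.00206308,  0.0024304 , -0.00515885,
       -0.01110416]), 'effort': array([-3.12781474e-02, -3.88399029e+01, -3.07115614e+01,  6.35060691e-02,
        1.70702994e-02,  1.12736598e-02]), 'eef_pos': array([ 394.76101926, -179.59227734,  118.35432805]), 'eef_rot': array([ 3.14033000e+00, -9.03560671e-06,  1.00152242e+00]), 'wrist_force': array([-0.5124658 ,  0.02743971,  0.23437542]), 'moment': array([-0.00062495, -0.06832931, -0.05140759]), 'finger_force': 0.0, 'finger_gap': 65.65671944373696}
```

View pics/w2.png

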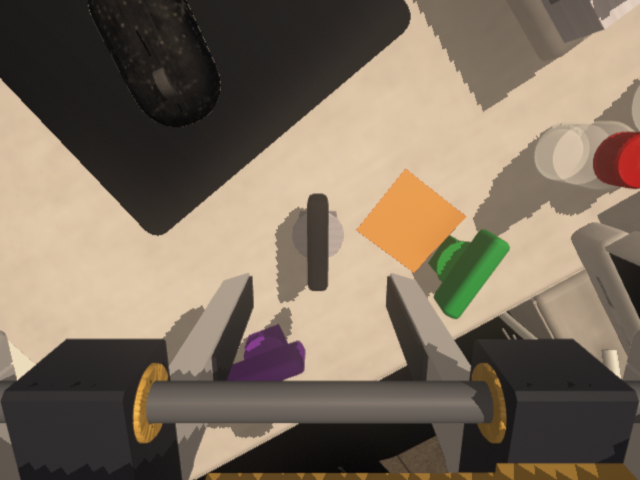

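The wing runs from (317,194) to (317,291), the collar circle is centred near (318,233), and the fingers straddle it with room. I'll cross-check the centre from the wing's ends and the collar.

Run:
```python
from h import *
import pickle
c=pickle.load(open('w2.pkl','rb')); d=np.array([np.cos(1.006),np.sin(1.006),0])
print(plane(c,317.5,291.5,52)+32*d, plane(c,317.5,194,52)-32*d, plane(c,318,233,22))
a=plane(c,317.5,291.5,52);b=plane(c,317.5,194,52);print(np.linalg.norm(a-b))
print('collar w', np.linalg.norm(plane(c,293,233,22)-plane(c,343,233,22)))
g=c['image'][150:320,317].max(1); print(g[35:55],g[130:150])
im=c['image'][233,280:360].max(1); print(im)
print('tcp proj',proj(c,(394.8,-179.6,118.4)))
```

```text
[ 394.80629395 -175.63119919   52.        ] [ 396.57071241 -173.59958852   52.        ] [ 395.72422183 -175.05734724   22.        ]
66.66170886459962
collar w 36.46832109455818
[224 223 224 223 223 223 223 219 156  89  71  69  70  70  69  72  72  72
  72  72] [ 67  65  67  66  66  67  67  66  66  65  89 187 219 221 221 221 222 221
 221 222]
[130 131 130 131 130 130 131 131 131 131 130 128 120 112 114 113 114 113
 114 113 113 113 113 113 113 113 104  73  64  63  64  65  65  66  67  68
  67  68  68  69  68  69  70  68  68  69  69  85 137 185 190 191 190 190
 190 191 191 190 191 191 190 192 192 196 219 220 221 221 221 221 221 221
 221 221 221 221 221 221 217 210]
tcp proj (np.float64(320.99969472406036), np.float64(292.29806088957633))
```

Emit:
move_arm(dp=[[0.5,4,-25],[0,0,-25],[0,0,-25],[0,0,-18],[0,0,0],[0,0,0]], rotation=[[0,0,0.005],[0,0,0],[0,0,0],[0,0,0],[0,0,0],[0,0,0]], hand=[0.7,0.7,0.7,0.7,0.7,0.7])

```text
clock: 2.75
eef_pos: [395.7, -175.3, 25.5]
eef_rot: [3.14, -0.0, 1.01]
wrist_force: [0.5, -0.1, 0.1]
finger_gap: 65.7
finger_force: 0.0
```

Emit:
move_arm(dp=[[0,0,0],[0,0,0],[0,0,0],[0,0,0],[0,0,0],[0,0,0]], rotation=[[0,0,0],[0,0,0],[0,0,0],[0,0,0],[0,0,0],[0,0,0]], hand=[0,0,0,0,0,0], newtons=45)

```text
clock: 3.5
eef_pos: [395.2, -174.8, 24.4]
eef_rot: [3.142, -0.0, 1.011]
wrist_force: [0.1, -0.2, -1.5]
finger_gap: 13.7
finger_force: 45.0
```

Emit:
move_arm(dp=[[0,0,20],[0,0,35],[0,0,40],[30,5,35],[40,10,0],[40,10,0],[40,10,0],[40,10,0],[40,10,0],[25,5,0]], rotation=[[0,0,0],[0,0,0],[0,0,0],[0,0,0.1],[0,0,0.1],[0,0,0.1],[0,0,0.1],[0,0,0.1],[0,0,0.1],[0,0,0.048]], hand=[0,0,0,0,0,0,0,0,0,0])

```text
clock: 4.75
eef_pos: [651.4, -114.0, 153.6]
eef_rot: [-3.141, -0.0, 1.662]
wrist_force: [-0.2, -0.3, -1.5]
finger_gap: 13.5
finger_force: 45.0
```

Emit:
move_arm(dp=[[0,0,0],[0,0,0],[0,0,0]], rotation=[[0,0,0],[0,0,0],[0,0,0]], hand=[0,0,0])

```text
clock: 5.12
eef_pos: [649.7, -115.1, 154.7]
eef_rot: [-3.142, 0.0, 1.658]
wrist_force: [-0.3, -0.1, -1.4]
finger_gap: 14.5
finger_force: 45.0
```

Run:
```python
from h import *
import pickle
print({k:np.round(v,3) for k,v in manip.read_state().items()})
c=snap('wrist','w3.png'); pickle.dump(c,open('w3.pkl','wb'))
pickle.dump({n:snap(n,n+'3.png') for n in('scene','side')},open('d3.pkl','wb'))
print(proj(c,(661.5,-57,103.5)))
```

```text
{'clock': np.float64(5.125), 'joints': array([-0.231,  0.587,  1.231, -0.   ,  1.324, -0.318]), 'qd': array([ 0.002,  0.001, -0.004,  0.   ,  0.001, -0.001]), 'effort': array([ 1.7700e-01, -6.9041e+01, -3.5712e+01,  6.4000e-02,  3.3000e-02,
        7.0000e-03]), 'eef_pos': array([ 649.655, -115.144,  154.688]), 'eef_rot': array([-3.142,  0.   ,  1.658]), 'wrist_force': array([-0.282, -0.066, -1.427]), 'moment': array([-0.069, -0.069, -0.028]), 'finger_force': np.float64(45.0), 'finger_gap': np.float64(14.501)}
(np.float64(348.07491433853147), np.float64(166.74442686031418))
```

View pics/w3.png

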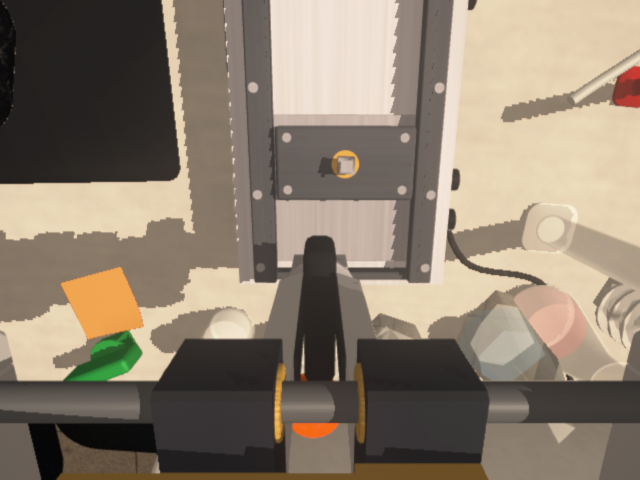

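The spindle is at about (346,166), within 2 px of the prediction. The lock case screws are at (287,138), (404,138), (287,190) and (402,190), and the wing's far end is at (319,236).

Run:
```python
from h import *
import pickle
c=pickle.load(open('w3.pkl','rb')); im=c['image']
# gold ring centre on case top
hsv=cv2.cvtColor(im[130:200,310:380],cv2.COLOR_RGB2HSV)
m=cv2.inRange(hsv,(12,110,120),(28,255,255)); p=cv2.findNonZero(m)[:,0,:]+[310,130]
(cx,cy),r=cv2.minEnclosingCircle(p); print('ring',cx,cy,r,plane(c,cx,cy,87.5))
# screws
P=[]
g=cv2.cvtColor(im,cv2.COLOR_RGB2GRAY)
for u,v in((287,138),(404,138),(287,190),(402,190),(253,88),(440,88),(257,195),(431,195),(261,268),(425,268)):
    w=g[v-7:v+8,u-7:u+8].astype(float); w=np.clip(w-w.min()-40,0,None); y,x=np.mgrid[-7:8,-7:8]
    P.append((u+(w*x).sum()/w.sum(),v+(w*y).sum()/w.sum()))
Q=np.array([plane(c,*q,87.5) for q in P[:4]]); print(Q.round(1),Q.mean(0))
for a,b in((0,1),(2,3)): e=Q[b]-Q[a]; print('x dir yaw',np.arctan2(e[1],e[0]))
L=np.array([plane(c,*q,82) for q in P[4:]]); print(L.round(1))
for a,b in((4,0),(5,1)): e=L[b]-L[a]; print('y dir yaw',np.arctan2(-e[0],e[1]))
# spindle top & bottom
roi=im[150:180,332:360].min(2); print(roi[::3,::2])
print('case top, other',)
# wing top end
d=np.array([np.cos(1.658),np.sin(1.658),0]); print(im[225:245,319].max(1)); print(plane(c,319.5,236.5,182)-32*d)
print(im[300,290:350].max(1))
```

```text
ring 345.0 163.84616088867188 14.29454517364502 [660.71037213 -56.85235732  87.5       ]
[[623.2 -43.9  87.5]
 [695.3 -37.7  87.5]
 [626.  -76.   87.5]
 [698.1 -69.8  87.5]] [660.64072985 -56.84497119  87.5       ]
x dir yaw 0.08556299305481736
x dir yaw 0.08525455852735761
[[ 600.6  -16.6   82. ]
 [ 714.6   -7.1   82. ]
 [ 606.2  -81.7   82. ]
 [ 720.5  -72.3   82. ]
 [ 610.3 -132.    82. ]
 [ 725.1 -122.6   82. ]]
y dir yaw 0.08368948506123003
y dir yaw 0.09045424588035811
[[ 95  95  95  95  93  89  84  85  90  95  96  96  97  97]
 [ 94  94  89  81  80  80  80  79  79  80  80  91  95  95]
 [ 93  84  80  95  97  96  95  93  92  91  91  85  84  92]
 [ 61  58  62 144 168 160 150 139 126 111 124 102  81  90]
 [ 58  58  61 108 122 173 174 172 170 171 162 107  80  83]
 [ 57  58  61  90 132 172 173 172 170 171 159 119  82  84]
 [ 59  56  61  88 133 171 172 171 169 171 160 129  80  88]
 [ 61  55  60  87 142 171 172 170 170 171 166 144  85  92]
 [ 82  66  63  77  86  89  94 108 114 121 135 132  92  92]
 [ 92  92  92  92  89  86  84  85  87  90  91  92  92  92]]
case top, other
[200 200 200 199 200 200 198 199 198 192 136  73  54  54  53  54  53  54
  52  53]
[ 649.35517675 -110.4564162   182.        ]
[120 119 119 120 119 120 119 119 117 106  60  48  47  48  45  44  45  44
  44  45  45  44  45  45  44  45  45  43  45  45  45  45  45  45  45  44
  45  45  45  45  44  45  46  45  46  46  48  48  52  74 112 118 119 119
 119 119 119 120 120 120]
```

Run:
```python
from h import *
import pickle
c=pickle.load(open('w3.pkl','rb')); im=c['image']
print(ray(c,320,240)[0])
for v in range(234,310,5):
    x=np.where(im[v,290:350].max(1)<85)[0]; print(v,x.min()+290 if len(x) else None,x.max()+290 if len(x) else None,im[v,319])
w=cv2.resize(im[220:320,270:370,::-1],(500,500),interpolation=cv2.INTER_CUBIC)
d=pickle.load(open('d3.pkl','rb'))
def crop(n,X):
    u,v=map(int,proj(d[n],X)); print(n,u-40,v-40); return cv2.resize(np.ascontiguousarray(d[n]['image'][v-30:v+30,u-30:u+30,::-1]),(300,300),interpolation=cv2.INTER_CUBIC)
X=(649.7,-115,160)
s=np.vstack([crop('side',X),crop('scene',X)])
w=np.vstack([cv2.convertScaleAbs(w,alpha=1.8),np.zeros((100,500,3),'uint8')])
cv2.imwrite('pics/c3.png',np.hstack([w,s]))
```

```text
[642.62387584 -35.92624174 334.43503982]
234 None None [192 173 161]
239 307 331 [53 48 45]
244 305 333 [53 47 45]
249 305 334 [53 47 45]
254 304 334 [57 52 48]
259 303 335 [59 53 50]
264 303 334 [58 53 50]
269 290 349 [58 53 49]
274 303 335 [56 51 48]
279 302 336 [48 44 40]
284 302 337 [46 42 38]
289 301 337 [47 42 40]
294 301 338 [45 41 39]
299 300 339 [45 40 37]
304 300 339 [43 39 35]
309 299 340 [43 38 35]
side 158 179
scene 166 186
```

View pics/c3.png

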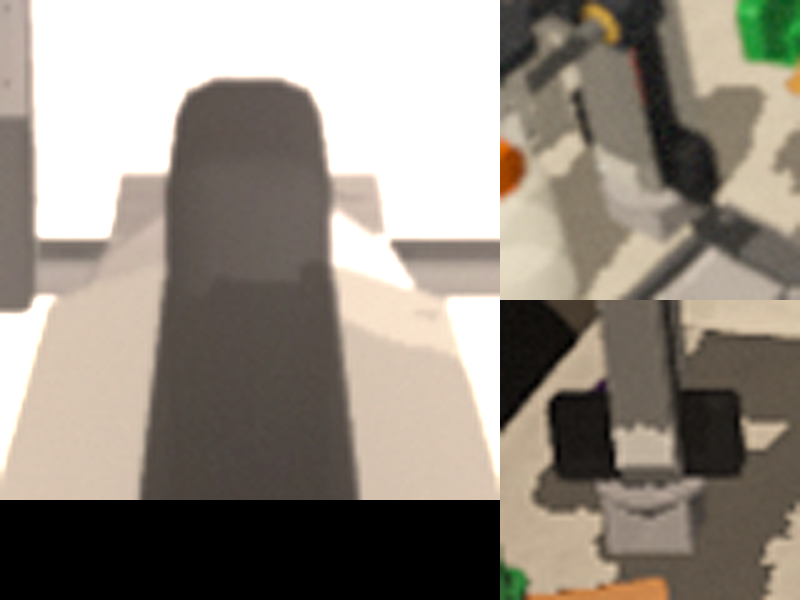

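The enlarged scene crop shows both wing ends, the hub square below and the finger near the middle. I'll take the wing and hub edges from it.

Run:
```python
from h import *
import pickle
d=pickle.load(open('d3.pkl','rb'))['scene']; im=d['image']
u0,v0=map(int,proj(d,(649.7,-115,160))); u0-=30;v0-=30
def onx(u,v,x):
    o,r=ray(d,u,v); return (o+r*(x-o[0])/r[0]).round(2)
for cy in (95,110,125,140,155):
    g=im[v0+cy//5,u0:u0+60].max(1).astype(int)
    print(cy,g)
for cy in (205,220,235,245):
    g=im[v0+cy//5+0,u0+12:u0+50].max(1).astype(int); print(cy,g)
def X(cu,cv,x): return onx(u0-.5+cu/5,v0-.5+cv/5,x)
print('wing ends',X(552,440-300,654),X(742,140,659),'hub',X(606,235,664),X(692,235,664),'finger',X(610,100,668),X(682,100,668),'hub bottom',X(650,253,664))
```

```text
95 [ 20  20  21  20   7  49 153 192 195 179 101  13  16  21  17  21  18  21
  21  21  20  45  90 111 110 112 109 107 109 108 108 110 110 101  69  35
  26  26  29  28  30  36  37  37  36  35  30  42  80  97  97  99  98  95
  96  99  98  96  95  98]
110 [ 20  19  11  90 170 194 192 191 177  99  16  22  30  27  28  25  26  29
  26  28  26  30  86 110 110 108 108 108 108 107 110 112 108  96  75  47
  29  24  31  30  29  31  33  33  36  33  34  28  75  96  96  95  95  97
  96  96  96  97  96  96]
125 [ 46 148 192 193 192 186 184 186 192 138  43  23  25  22  26  24  29  27
  27  30  28  20  96 139 146 117 124 179 169 141 143 122 102 133 118  56
  25  28  28  28  25  30  35  33  32  35  33  20 116 187 206 203 202 202
 203 205 192 136  94  97]
140 [194 194 190 188 187 189 190 190 195 157  71  19  29  27  24  27  27  24
  28  26  27  21  63 160 196 192 189 190 191 189 192 192 195 207 162  75
  40  25  28  29  29  31  35  34  33  35  31  29  60 169 204 200 199 185
 131  89  94  96  95  96]
155 [188 188 187 187 190 190 189 189 192 198 131  14  29  29  26  28  28  28
  31  29  27  29  19 162 201
[... 276 characters left out ...]
4  96  99  97  95
  96  96]
220 [193 194 197 198 197 196 198 199 154 135 155 151 151 150 153 153 152 157
 158 157 156 156 155 154 155 130  89  74  79  91  95  96  96  96  96  95
  94  94]
235 [197 195 194 197 196 196 183 126  82 129 154 151 152 150 149 151 155 159
 157 155 154 151 155 153 155 136 104  87  95  96  95  96  96  94  97  97
  96  97]
245 [193 194 192 192 195 196 203 151  88 118 146 153 148 148 150 154 152 155
 151 150 151 150 152 150 153 147 116  93  98  96  96  95  95  95  96  95
  95  96]
wing ends [654.    20.22 169.93] [659.    83.21 173.16] hub [664.    38.25 140.64] [664.    66.65 141.27] finger [668.    42.   190.11] [668.    65.15 190.48] hub bottom [664.    52.59 134.44]
```

Run:
```python
from h import *
import pickle
d=pickle.load(open('d3.pkl','rb'))['scene']
u0,v0=map(int,proj(d,(649.7,-115,160))); u0-=30;v0-=30
def onx(u,v,x):
    o,r=ray(d,u,v); return (o+r*(x-o[0])/r[0]).round(2)
X=lambda u,cv,x: onx(u0+u,v0+cv/5-.5,x)
print('wing ends',X(9.8,140,659),X(48.1,140,654),'hub',X(20.5,235,664),X(37.7,235,664),'finger',X(21.6,100,668),X(34.2,100,668),'hub bottom',X(29,253,664))
```

```text
wing ends [ 659.   -147.33  169.08] [654.   -83.54 168.09] hub [ 664.   -131.26  136.93] [ 664.   -101.66  137.58] finger [ 668.   -122.36  187.49] [ 668.   -101.26  187.83] hub bottom [ 664.   -117.33  130.58]
```

Emit:
move_arm(dp=[[3.3,20,0],[4,20,0],[4,19,0],[0,0,-10],[0,0,-10],[0,0,0],[0,0,0]], rotation=[[0,0,-0.002],[0,0,0],[0,0,0],[0,0,0],[0,0,0],[0,0,0],[0,0,0]], hand=[0,0,0,0,0,0,0])

```text
clock: 6.15
eef_pos: [661.5, -56.3, 134.5]
eef_rot: [3.142, 0.0, 1.656]
wrist_force: [1.0, 0.6, -1.0]
finger_gap: 13.9
finger_force: 45.0
```

Run:
```python
from h import *
import pickle
s=manip.read_state(); print(s['eef_pos'],s['eef_rot'],s['wrist_force'])
d={n:snap(n,n+'4.png') for n in('scene','side')}; pickle.dump(d,open('d4.pkl','wb'))
o=[]
for n in d:
    u,v=map(int,proj(d[n],(661,-57,105))); print(n,u,v)
    o.append(cv2.resize(np.ascontiguousarray(d[n]['image'][v-35:v+25,u-20:u+20,::-1]),(400,600),interpolation=cv2.INTER_CUBIC))
cv2.imwrite('pics/c4.png',np.hstack(o))
```

```text
[661.52461692 -56.33562074 134.52273358] [3.14153360e+00 3.12745894e-05 1.65614523e+00] [ 1.00539144  0.59625945 -1.04691131]
scene 241 259
side 220 256
```

View pics/c4.png

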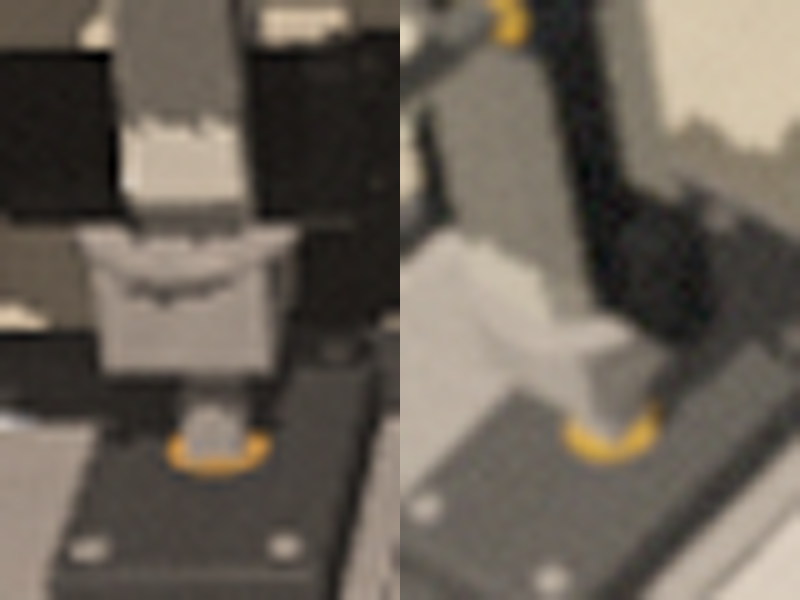

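The scene crop shows the hub just above the spindle: hub underside at about (189,375), spindle base at about (216,455). I'll compare those with what the model projects before going down.

Run:
```python
from h import *
import pickle
d=pickle.load(open('d4.pkl','rb'))
th=.0855; ex=np.array([np.cos(th),np.sin(th),0]); ey=np.array([-np.sin(th),np.cos(th),0]); ez=np.array([0,0,1.])
def cp(n,X):
    u0,v0={'scene':(241,259),'side':(220,256)}[n]; u,v=proj(d[n],X); return np.round([(u+.5-u0+20)*10,(v+.5-v0+35)*10],0)
H=np.array([661.5,-56.9,110.1]); F=np.array([661,-56.85,87.5])
for n in d:
    print(n,'hub corners (+x-y)(+x+y)(-x+y)',[cp(n,H+14*ex*a+14*ey*b) for a,b in((1,-1),(1,1),(-1,1))],'collar',[cp(n,H+19*s*ey+22*ez) for s in(-1,1)])
    print('  spindle base corners',[cp(n,F+5*ex*a+5*ey*b) for a,b in((1,-1),(1,1),(-1,1))],'case screws +x',[cp(n,F+(36*ex+b*16*ey)) for b in(-1,1)])
```

```text
scene hub corners (+x-y)(+x+y)(-x+y) [array([116., 376.]), array([284., 373.]), array([304., 299.])] collar [array([ 88., 221.]), array([314., 217.])]
  spindle base corners [array([189., 469.]), array([248., 468.]), array([256., 441.])] case screws +x [array([ 97., 557.]), array([291., 555.])]
side hub corners (+x-y)(+x+y)(-x+y) [array([ 97., 364.]), array([210., 428.]), array([307., 333.])] collar [array([110., 230.]), array([265., 315.])]
  spindle base corners [array([183., 429.]), array([222., 451.]), array([256., 418.])] case screws +x [array([ 32., 508.]), array([160., 583.])]
```

Emit:
move_arm(dp=[[-0.3,0.8,0],[0,0,-3],[0,0,-3],[0,0,-2],[0,0,-2],[0,0,0]], rotation=[[0,0,0],[0,0,0],[0,0,0],[0,0,0],[0,0,0],[0,0,0]], hand=[0,0,0,0,0,0])

```text
clock: 7.0
eef_pos: [661.2, -55.0, 124.2]
eef_rot: [-3.141, -0.0, 1.657]
wrist_force: [0.1, -0.7, -1.3]
finger_gap: 13.6
finger_force: 45.0
```

Emit:
move_arm(dp=[[0,0,-2],[0,0,-2],[0,0,0]], rotation=[[0,0,0],[0,0,0],[0,0,0]], hand=[0,0,0])

```text
clock: 7.38
eef_pos: [661.2, -55.0, 120.2]
eef_rot: [-3.141, -0.0, 1.657]
wrist_force: [0.1, 0.1, -1.2]
finger_gap: 13.6
finger_force: 45.0
```

Emit:
move_arm(dp=[[0,0,-2],[0,0,-2],[0,0,-2],[0,0,-1.5],[0,0,0]], rotation=[[0,0,0],[0,0,0],[0,0,0],[0,0,0],[0,0,0]], hand=[0,0,0,0,0])

```text
clock: 8.0
eef_pos: [661.2, -55.0, 112.8]
eef_rot: [-3.142, -0.0, 1.657]
wrist_force: [-0.4, 0.1, -0.7]
finger_gap: 13.6
finger_force: 45.0
```

Emit:
move_arm(dp=[[0,0,-0.8],[0,0,-0.5],[0,0,0]], rotation=[[0,0,0],[0,0,0],[0,0,0]], hand=[0,0,0])

```text
clock: 8.38
eef_pos: [661.2, -55.0, 111.9]
eef_rot: [3.141, 0.0, 1.657]
wrist_force: [-2.3, 0.1, 2.3]
finger_gap: 13.6
finger_force: 45.0
```

Emit:
move_arm(dp=[[0,0,-0.3],[0,0,0],[-0.1,1.5,0],[-0.1,1.5,0],[-0.1,1,0],[-0.1,1,0],[0,0,0]], rotation=[[0,0,0],[0,0,0],[0,0,0],[0,0,0],[0,0,0],[0,0,0],[0,0,0]], hand=[0,0,0,0,0,0,0])

```text
clock: 9.25
eef_pos: [660.9, -50.7, 111.9]
eef_rot: [3.141, 0.001, 1.657]
wrist_force: [-4.0, -3.7, 5.2]
finger_gap: 13.6
finger_force: 45.0
```

Emit:
move_arm(dp=[[-0.1,1,0],[-0.1,1,0],[-0.1,1,0],[0,0,0]], rotation=[[0,0,0],[0,0,0],[0,0,0],[0,0,0]], hand=[0,0,0,0])

```text
clock: 9.75
eef_pos: [660.6, -47.7, 111.9]
eef_rot: [3.141, 0.001, 1.657]
wrist_force: [-3.2, -3.5, 5.2]
finger_gap: 13.8
finger_force: 45.0
```

Emit:
move_arm(dp=[[-0.1,1,0],[-0.1,1,0],[-0.1,1,0],[0,0,0]], rotation=[[0,0,0],[0,0,0],[0,0,0],[0,0,0]], hand=[0,0,0,0])

```text
clock: 10.25
eef_pos: [660.4, -44.7, 111.9]
eef_rot: [3.141, 0.001, 1.657]
wrist_force: [-3.3, -3.8, 5.0]
finger_gap: 13.7
finger_force: 45.0
```

It has given over 10 mm at a steady 3.8 N, so the latch is not caught and no turn is needed. I'll slide it open.

Emit:
move_arm(dp=[[-0.4,5,0],[-0.5,5,0],[-0.4,5,0],[-0.4,5,0],[-0.4,5,0],[-0.5,5,0],[-0.4,5,0],[-0.4,5,0],[-0.2,3,0],[0,0,0]], rotation=[[0,0,0],[0,0,0],[0,0,0],[0,0,0],[0,0,0],[0,0,0],[0,0,0],[0,0,0],[0,0,0],[0,0,0]], hand=[0,0,0,0,0,0,0,0,0,0])

```text
clock: 11.5
eef_pos: [656.7, -1.8, 111.9]
eef_rot: [3.141, 0.001, 1.657]
wrist_force: [-4.1, -6.8, 4.9]
finger_gap: 14.1
finger_force: 45.0
```

Emit:
move_arm(dp=[[-0.2,2,0],[-0.1,1.5,0],[-0.1,1,0],[0,0,0]], rotation=[[0,0,0],[0,0,0],[0,0,0],[0,0,0]], hand=[0,0,0,0])

```text
clock: 12.0
eef_pos: [656.4, 2.5, 111.9]
eef_rot: [3.141, 0.002, 1.656]
wrist_force: [-3.4, -5.4, 5.4]
finger_gap: 13.4
finger_force: 45.0
```

Emit:
move_arm(dp=[[0,1,0],[-0.1,1,0],[0,0,0]], rotation=[[0,0,0],[0,0,0],[0,0,0]], hand=[0,0,0])

```text
clock: 12.38
eef_pos: [656.2, 4.5, 112.0]
eef_rot: [3.141, 0.002, 1.656]
wrist_force: [-3.3, -7.1, 5.7]
finger_gap: 13.5
finger_force: 45.0
```

Emit:
move_arm(dp=[[0,0.5,0],[0,0.5,0],[0,0,0]], rotation=[[0,0,0],[0,0,0],[0,0,0]], hand=[0,0,0])

```text
clock: 12.75
eef_pos: [656.1, 5.2, 111.9]
eef_rot: [3.141, 0.002, 1.656]
wrist_force: [-4.8, -6.9, 6.2]
finger_gap: 13.4
finger_force: 45.0
```

Run:
```python
from h import *
s=manip.read_state(); print(s['eef_pos'],s['wrist_force'],s['finger_force'],s['qd'].round(3))
d={n:snap(n,n+'5.png') for n in('scene','side')}
o=[]
for n in d:
    u,v=map(int,proj(d[n],(660,-20,95)));o.append(cv2.resize(np.ascontiguousarray(d[n]['image'][v-50:v+50,u-65:u+65,::-1]),(400,308),interpolation=cv2.INTER_CUBIC))
cv2.imwrite('pics/c5.png',np.hstack(o))
```

```text
[656.14572843   5.24961283 111.92184712] [-4.83710825 -6.88020928  6.1859238 ] 45.00266790390015 [-0.    -0.     0.    -0.001  0.    -0.001]
```

View pics/c5.png

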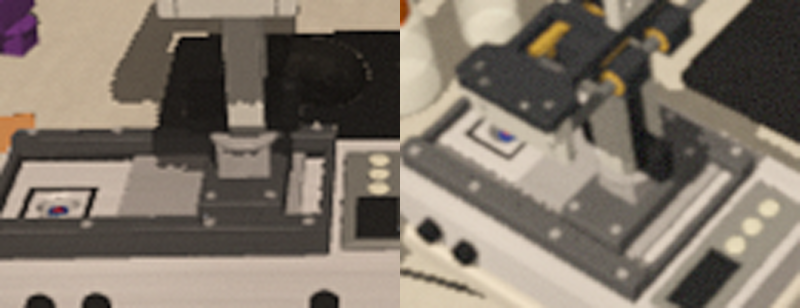

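The handle sits flush on the lock case at (245,175). The shutter is at the keypad end and the vial in the well shows at (58,208), so I'm handing in.

```bash
python3 -c "
from cell import manip
print(manip.sign_off())"
```

```text
the job is handed in; nothing more can be done
None
```

The handle is home on the spindle; the tug showed the latch was not caught, so I did not turn it, and the shutter is held fully open (about 60 mm) with the vial uncovered and the handle still gripped. The job is handed in, but no verdict came back.

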